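Bump-test the leak detector and hold it over a tube union

TASK

Give the hand-held gas leak detector its bump test: while it still stands nose down in its cup, push the plunger on top of the test-gas canister fully down and let it spring back. Then lift the detector out, carry it upright over the pipework and hold it, nose straight down, about 10 mm above the middle of the straight union on the tubing panel (the fitting on the run that has neither the fat filter nor the gauge), centred on it and not touching. Finish there with the detector still held in the gripper, motionless; do not touch the tubing panel or the vent line on the way, and leave the other things on the bench where they are.

Things in the scene. Friction and masses are not known exactly. Their poses are not given: they have to be found in the camera images.
- station: bump-test station, fixed to the bench: grey base 120 x 205 mm (x, y), 20 mm high, with a black cup block on its +y half and an upright aluminium test-gas canister, 66 mm across, on its -y half. Highest point: the plunger, 147 mm. A thin tube joins the two, below 120 mm. Origin: centre of its underside; x, y along its sides, z up.
- cup_floor (a point): floor of the cup, on its axis, 55 mm to +y of the station's origin and 22 mm above the bench. The cup is a round hole 23 mm wide and 36 mm deep in a 56 x 56 mm block; its mouth is 58 mm above the bench. The detector's nose stands on this floor.
- plunger_top (a point): centre of the top of the black push cap (33 mm across) on the canister valve, 55 mm to -y of the station's origin; 147 mm above the bench when up. Moves with the plunger.
- plunger (a joint): how far the plunger is pushed down: 0 up, 0.010 m fully down on its stop. A spring resists with 2.4 N at the top and 6.4 N at the bottom and brings it back up.
- detector: hand-held leak detector, 0.16 to 0.26 kg, standing nose down in the cup. Origin: tip of its nose; z up its length. From the tip: metal nose 20 mm across to 16 mm, black neck 19 mm across to 40 mm, shoulder to 55 mm, then a grey box body 30 mm (x) by 38 mm (y) up to its flat top at 180 mm, free all round; grip it in its top 45 mm. Mass centre 110 mm above the tip.
- panel: gas tubing panel, fixed to the bench: dark steel plate 260 x 230 mm (x, y), 12 mm thick; aluminium header blocks along its y = +96 and -96 mm edges, tops 68 mm above the bench. Between them three runs of 12 mm steel tube along y, axis 50 mm above the bench, at panel x = -75, 0 and +75 mm, in any order. Origin: centre of its underside.
- run_union: the tube run with the straight union: a plain compression fitting about 58 mm long, one middle hexagon 24 mm across flats and 16 mm long with a slightly smaller hexagon nut (22 mm) each side; nothing else on this tube. Origin: on the bench level below the middle of the union; y along the tube, z up.
- union_top (a point): centre of the upper flat of the union's middle hexagon, 62 mm above the bench (12 mm above the tube's axis). y along the tube, z up.
- run_filter: the tube run with the in-line filter, a fat turned steel body 36 mm across and 72 mm long, top 68 mm above the bench. Origin: on the bench level below its middle.
- run_gauge: the tube run with a tee and, upright on it, a round pressure gauge 42 mm across and 24 mm thick, top 121 mm above the bench. Origin: on the bench level below its middle.
- vent_line: steel vent tube fixed across the bench between station and panel: it rises at both ends, 460 mm apart along its x, and runs level, top of its clamps 131 mm and top of its middle valve 133 mm above the bench; two clamp posts below. Must be passed over. Origin: on the bench below its middle.
- wrench: bystander: open-ended steel spanner 180 mm long, lying beyond the panel. Origin: underside, middle.
- tape_roll: bystander: white roll of thread tape, 54 mm across, 14 mm high, lying in front of the station. Origin: underside centre.
- leak_fluid: bystander: white plastic bottle 52 mm across, 140 mm high, standing beyond the station. Origin: underside centre.
- parts_tray: bystander: black tray of spare nuts and ferrules, 85 x 140 x 26 mm, in front of the panel. Origin: underside centre.
- multimeter: bystander: black multimeter 160 x 78 mm, 43 mm high, lying at the left side. Origin: underside centre.
- cap_jar: bystander: glass jar 64 mm across, 85 mm high, at the right side. Origin: underside centre.
Not all that is in view belongs to the job. Leave any green look-alike of the station alone.

How it is judged:
By the outcome, as a careful person would: the job done as asked, in the order asked, and still so for the second after the job is handed in, while the arm keeps its last pose, push and grip.
It also fails if it takes over 56 s, if anything falls off the work surface, if the arm or the gripper's body presses on something with over 40 N, if the wrist force passes 120 N, or if a joint passes its speed limit or range.

ROBOT

A 6-joint arm with a two-finger parallel gripper is mounted at the origin on the work surface. World frame = base frame: x ahead of the robot, y to its left, z up, the work surface at z = 0. Lengths are in m, angles in rad, forces in N, time in s.
With the tool pointing down it reaches from about 0.375 to 0.9 m from the base axis. Payload 3.1 kg.
Tool frame: the origin (TCP) lies midway between the tips of the shut fingers; the grasp point (between the pads) lies 19 mm behind it; z points along the fingers, y is the line along which they close (so a half turn about z gives the same grasp; the last joint's range is limited). The gripper opens to 87 mm and grips with 3 to 60 N. Pads are 19 mm wide; open, the fingers measure 117 mm over their backs; the gripper's body (75 mm by 190 mm) begins 51 mm behind the grasp point.
Start: joints at [-0.178, 0.527, 1.433, -0, 1.181, -0.178], TCP at [0.625, 0, 0.223] pointing down, gripper open.
Joint ranges: [-3.08, 3.08], [-0.75, 2.2], [0.22, 2.44], [-1.43, 4.57], [0, 2.65], [-2.85, 2.85]. Speed limits (rad/s): [2.79, 2.79, 3.14, 3.14, 3.14, 3.14].

INTERFACE

Orientations are given as a rotation vector (axis times angle).
In Python, from rig import readout, imaging, job gives the robot as it stands.
- The arm moves only by the shell command python3 -m inch 'ROWS' [OPENING] [FORCE]. ROWS is JSON, one flat list of numbers, 4 for each row, row after row: the shift along the tool's x, y, z in mm, then the turn about the tool's z in rad. A call has 1 to 10 rows; each row shifts and turns the commanded pose from where the row before left it, along the tool's axes as they then stand; what a row does not reach is not made up. A row lasts 1/12 s, in which the tool goes at most 41.7 mm and 7.16 degrees, less where a joint would pass 70% of its speed; a pose out of reach is approached as far as the arm can. A call is refused whole if a number of a shift passes 41.7 or a number of a turn 0.125, either way. A call with a gripper value outside its range is refused whole. OPENING is the opening, from -1 (shut) to 1 (fully open), set as the call begins (- or left out, the last holds). The fingers move at their own pace and stop on an object; FORCE is the grip in N (left out, the last holds). Time passes only in rows, so rows that do not move let the fingers close. It gives the time, the measured TCP pose, the force, the opening and the grip force at its end, in the units of the state.
- readout.state(): the state, without advancing time (a new reading comes with each control period).
- imaging.camera(name): name is "scene" or "side" or "wrist"; returns a dict with "img" (420x560x3 uint8, red, green, blue), "depth" (420x560 float32, m along the optical axis (not along the pixel's ray), 0 where there is no reading), "fx", "fy", "cx", "cy" (pixels), "rvec" (rotation vector, rad) and "tvec" (3), from world to camera coordinates, as OpenCV has them. Camera axes: x right, y down, z forward; pixel columns grow to the right and rows downward; lengths in m; the calibration is good to about 2 mm. The wrist camera is an equidistant fisheye: a pixel r from the principal point sees the ray r / f radians off the axis. A picture is of the moment at which its call begins.
- job.hand_in(): hands the job in; it is judged then, once.
The state is a dict: "time_s": time; "joints": joint angles; "joint_vel": joint speeds; "joint_efforts": joint torques, N m; "tcp_pos": TCP position; "orientation": TCP orientation; "wrist_force": force on the tool from outside, world axes, zero at the start; "ft_torque": the same for the moment, N m; "gripper_width": opening from 0.0 (shut) to 1.0 (fully open); "gripper_force": force on a finger pad.
Only numpy, scipy, OpenCV 4.12 (cv2) and the standard library are available. Lean on these libraries where they do the work, as an engineer would, in place of code of your own. Each camera call takes 0.05 s, during which the arm holds its last target. There are 200 camera calls.

## Working session

There is one attempt and no reset: what is moved stays moved. The work goes in short steps, Python scripts to look and compute and a shell command to move; the robot and the scene stay as the last step left them, time stands still between calls to the robot, and variables do not carry over. Pictures are saved under pics/ and viewed, at most 10 in all, crops included, and the job is handed in when it is done.

```bash
mkdir -p pics; cat > h.py <<'E'
import numpy as np, cv2
from rig import readout, imaging, job
def R(c): return cv2.Rodrigues(np.array(c["rvec"],float))[0]
def cloud(c):
    d=c["depth"]; v,u=np.mgrid[:d.shape[0],:d.shape[1]]
    p=np.stack([(u-c["cx"])/c["fx"]*d,(v-c["cy"])/c["fy"]*d,d],-1)
    w=(p-np.array(c["tvec"]).ravel())@R(c); w[d<=0]=np.nan
    return w
def ray(c,u,v,z):
    r=np.array([(u-c["cx"])/c["fx"],(v-c["cy"])/c["fy"],1])@R(c); o=-R(c).T@np.array(c["tvec"]).ravel()
    return o+r*(z-o[2])/r[2]
def save(n,im): cv2.imwrite("pics/"+n,im[:,:,::-1])
E
python3 - <<'E'
from h import *
import pickle
for n in ("scene","side"):
    c=imaging.camera(n); pickle.dump(c,open(n+".pkl","wb")); save(n+".png",c["img"]); print(n,-R(c).T@np.array(c["tvec"]).ravel(),R(c)[2],c["fx"])
s=readout.state();print(s["time_s"],s["tcp_pos"],s["orientation"],s["gripper_width"])
E
```

```text
scene [ 1.08643767 -0.23980406  1.06264223] [-0.52951057  0.21540944 -0.82049822] 390.0315128949512
side [0.27381096 1.02935969 1.13360965] [ 0.13518845 -0.7071095  -0.69406069] 508.1221116915909
0.1 [6.24332575e-01 1.43878122e-04 2.21664539e-01] [-2.22021802e+00 -2.22040467e+00  1.80864396e-03] 1.0024783019695767
```

View pics/scene.png

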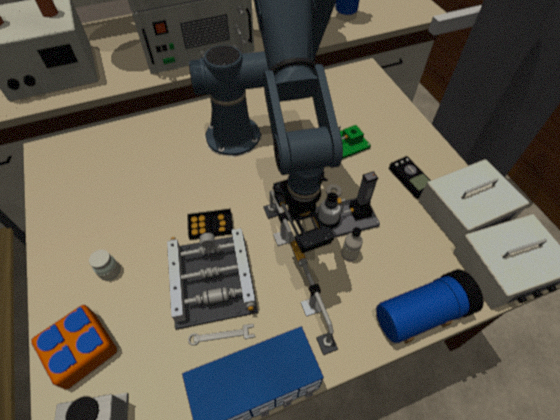

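View pics/side.png

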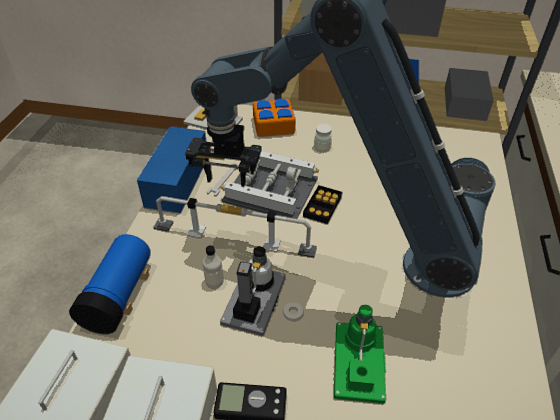

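Candidates: the grey station is at scene (360,215) / side (255,300), and its green look-alike is at scene (350,140) / side (360,360). I choose the grey one. The panel is at scene (210,275); its middle run at (210,272) looks like the union, with the filter at (215,297) and the gauge at (208,243). The vent line runs between station and panel.

```bash
python3 - <<'E'
from h import *
import pickle
a=pickle.load(open("scene.pkl","rb"));b=pickle.load(open("side.pkl","rb"))
A=cv2.resize(a["img"][225:330,155:270],None,fx=3.4,fy=3.4,interpolation=2)
B=cv2.resize(b["img"][235:340,205:320],None,fx=3.4,fy=3.4,interpolation=2)
save("crop.png",np.hstack([A,B]))
wa=cloud(a);wb=cloud(b)
# detector: top & plunger in side
def box(w,u0,u1,v0,v1,z0,z1):
    q=w[v0:v1,u0:u1].reshape(-1,3); q=q[(q[:,2]>z0)&(q[:,2]<z1)]; return q
q=box(wb,225,262,255,300,.195,.212); print("det top side",len(q),q.min(0),q.max(0),np.median(q,0))
q=box(wa,355,385,165,215,.195,.212); print("det top scene",len(q),q.min(0) if len(q) else '',q.max(0) if len(q) else '')
q=box(wb,245,280,240,270,.140,.152); print("plunger side",len(q),q.min(0),q.max(0),np.median(q,0))
for n,w,u in(("scene",wa,(155,270,225,330)),("side",wb,(210,325,145,220))):
    q=box(w,*u,.063,.072); print(n,"headers",len(q),cv2.minAreaRect((q[:,:2]*1000).astype(np.float32)))
    q=box(w,*u,.004,.017); print(n,"plate",len(q),cv2.minAreaRect((q[:,:2]*1000).astype(np.float32)))
q=box(wb,215,295,260,335,.012,.026); print("base",cv2.minAreaRect((q[:,:2]*1000).astype(np.float32)))
E
```

```text
det top side 180 [0.48996875 0.25109582 0.19574213] [0.52057696 0.29296138 0.20771597] [0.50471959 0.2751452  0.20273353]
det top scene 126 [0.49251404 0.25033562 0.19534279] [0.52476813 0.29056875 0.20688604]
plunger side 100 [0.47903824 0.14833604 0.14028446] [0.51003421 0.17883291 0.15167683] [0.49408393 0.16566108 0.14783691]
scene headers 1825 ((552.787353515625, -240.9509735107422), (222.22923278808594, 236.18524169921875), 80.5260009765625)
scene plate 3936 ((531.748046875, -240.9329071044922), (354.9549560546875, 341.2478332519531), 68.58968353271484)
side headers 816 ((546.3379516601562, -240.7206268310547), (241.08506774902344, 236.77792358398438), 77.6968002319336)
side plate 2345 ((579.1287841796875, -291.34124755859375), (419.6997375488281, 407.3702392578125), 10.382869720458984)
base ((490.857421875, 233.93988037109375), (202.96192932128906, 196.38136291503906), 22.61919403076172)
```

View pics/crop.png

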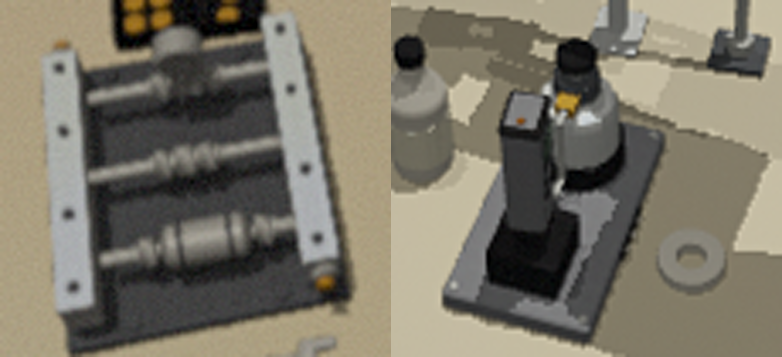

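The crop shows the middle run as the plain union at scene (210,271), with the fat filter below it and the gauge above. The grey station holds the detector, whose top is at side (243,269) at z 0.203; the plunger cap is at side (260,252). Both heights match the description. I'll move above the plunger with the fingers shut and look from there.

```bash
python3 -m inch '[16,-13,0,0,16,-13,0,0,16,-13,0,0,16,-13,0,0,16,-13,0,0,16,-13,0,0,16,-13,0,0,16,-13,0,0,16,-13,0,0,18,-13,0,0]' -1 10
python3 -m inch '[0,0,0,0,0,0,0,0]'
python3 - <<'E'
from h import *
import pickle
a=pickle.load(open("scene.pkl","rb"));b=pickle.load(open("side.pkl","rb"))
w=cloud(a)
print("union ray",ray(a,210,271.5,.055))
# tube-height points in the panel, scene
q=w[225:330,155:270].reshape(-1,3);q=q[(q[:,2]>.046)&(q[:,2]<.060)]
np.save("q.npy",q)
c=imaging.camera("wrist");pickle.dump(c,open("wrist.pkl","wb"));save("w1.png",c["img"])
print(-R(c).T@np.array(c["tvec"]).ravel(),R(c)[2],c["fx"],c["cx"],c["cy"])
c=imaging.camera("scene");pickle.dump(c,open("scene2.pkl","wb"));save("s2.png",c["img"])
w=cloud(c);q=w[225:330,155:270].reshape(-1,3);q=q[(q[:,2]>.060)&(q[:,2]<.075)];print(len(q))
# headers: two clusters
_,l,ct=cv2.kmeans(q[:,:2].astype(np.float32),2,None,(3,50,1e-4),5,cv2.KMEANS_PP_CENTERS);print(ct)
for k in 0,1: print(cv2.minAreaRect((q[l.ravel()==k][:,:2]*1000).astype(np.float32)))
E
```

```text
time_s: 0.93
tcp_pos: [0.4939, 0.1625, 0.2222]
orientation: [-2.222, -2.221, 0.001]
wrist_force: [-0.6, 0.3, 0.9]
gripper_width: 0.326
gripper_force: 0.0
time_s: 1.1
tcp_pos: [0.4942, 0.1627, 0.2224]
orientation: [-2.219, -2.224, 0.001]
wrist_force: [-0.8, -0.5, -0.5]
gripper_width: 0.17
gripper_force: 0.0
union ray [ 0.55415893 -0.23824286  0.055     ]
[0.49429224 0.24302483 0.38430455] [-8.93050750e-04 -2.94628797e-01 -9.55611362e-01] 325.19226210127806 280.1924872660871 206.7567349049459
2061
[[ 0.58509004 -0.16804713]
 [ 0.5514003  -0.3270766 ]]
((565.5804443359375, -189.90472412109375), (117.4112777709961, 248.01133728027344), 80.43590545654297)
((540.490478515625, -296.4948425292969), (108.95549011230469, 242.84364318847656), 80.45468139648438)
```

View pics/w1.png

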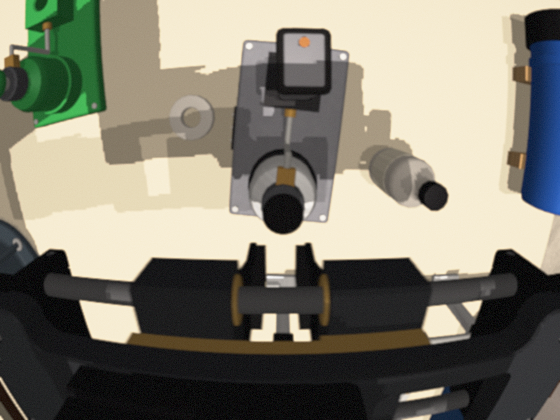

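The wrist view shows the detector's top as a rounded rectangle about (279–330, 29–93), the plunger cap at about (283,211), and the shut fingers at the bottom. I'll cast these onto their heights, refining the cap and top with masks.

```bash
cat >> h.py <<'E'
def wray(c,px,z):
    px=np.atleast_2d(np.array(px,float)); K=np.array([[c["fx"],0,c["cx"]],[0,c["fy"],c["cy"]],[0,0,1.]])
    n=cv2.fisheye.undistortPoints(px.reshape(-1,1,2),K,np.zeros(4)).reshape(-1,2)
    r=np.c_[n,np.ones(len(n))]@R(c); o=-R(c).T@np.array(c["tvec"]).ravel()
    return o+r*((z-o[2])/r[:,2])[:,None]
E
python3 - <<'E'
from h import *
import pickle
c=pickle.load(open("wrist.pkl","rb"));im=c["img"]
print("cap guess",wray(c,[283,211],.147)[0],"det guess",wray(c,[304,61],.202)[0])
K=np.array([[c["fx"],0,c["cx"]],[0,c["fy"],c["cy"]],[0,0,1.]])
d=c["depth"];v,u=np.mgrid[:420,:560]
n=cv2.fisheye.undistortPoints(np.stack([u,v],-1).reshape(-1,1,2).astype(float),K,np.zeros(4)).reshape(420,560,2)
w=(np.dstack([n,np.ones((420,560))])*d[...,None]-np.array(c["tvec"]).ravel())@R(c)
for nm,(u0,u1,v0,v1,z0,z1) in dict(det=(265,345,20,105,.195,.21),cap=(255,310,180,240,.141,.153)).items():
    m=np.zeros((420,560),np.uint8); s=w[v0:v1,u0:u1,2]; m[v0:v1,u0:u1]=(s>z0)&(s<z1)
    k=max(cv2.findContours(m,0,2)[0],key=cv2.contourArea).reshape(-1,2)
    P=(wray(c,k,(.202 if nm=="det" else .147))[:,:2]*1000).astype(np.float32)
    print(nm,m.sum(),k.min(0),k.max(0),cv2.minAreaRect(P),cv2.minEnclosingCircle(P),np.median(w[m>0],0))
# panel runs: tube axis direction from plate/header yaw
a=pickle.load(open("scene2.pkl","rb"));wa=cloud(a)
m=np.zeros((420,560),np.uint8);s=wa[225:330,155:270,2];m[225:330,155:270]=(s>.064)&(s<.072)
m=cv2.morphologyEx(m,cv2.MORPH_OPEN,np.ones((3,3)))
for k in sorted(cv2.findContours(m,0,2)[0],key=cv2.contourArea)[-3:]:
    k=k.reshape(-1,2); P=np.array([ray(a,x,y,.068)[:2]*1000 for x,y in k],np.float32); print("hdr",cv2.minAreaRect(P))
E
```

```text
cap guess [0.49623039 0.1664613  0.147     ] det guess [0.50701439 0.27058713 0.202     ]
det 3663 [275  27] [331  94] ((506.5257263183594, 271.13128662109375), (30.951923370361328, 38.67800521850586), 0.3396051228046417) ((506.36688232421875, 271.2127685546875), 22.849355697631836) [0.50608268 0.27109913 0.20127556]
cap 1352 [262 194] [303 234] ((495.869140625, 163.7035675048828), (31.702434539794922, 32.4791259765625), 0.15424902737140656) ((495.83929443359375, 163.99559020996094), 16.570465087890625) [0.49618938 0.16397929 0.14651798]
hdr ((628.0885009765625, -248.40838623046875), (55.674476623535156, 22.46172332763672), 80.63243103027344)
hdr ((570.39990234375, -146.39295959472656), (29.833417892456055, 235.01559448242188), 80.51763153076172)
hdr ((538.2403564453125, -334.99920654296875), (30.45770835876465, 235.4917755126953), 80.78379821777344)
```

Cap at (0.496, 0.164), detector top at (0.506, 0.271) and square to the world, union at about (0.554, -0.240). Next I'll lower the shut fingers onto the cap.

```bash
python3 -m inch '[1,1.5,20,0,0,0,20,0,0,0,15,0,0,0,10,0,0,0,5,0,0,0,0,0]' -1
python3 -m inch '[0,0,4,0,0,0,4,0,0,0,3,0,0,0,2,0,0,0,2,0,0,0,0,0,0,0,0,0]'
```

```text
time_s: 1.7
tcp_pos: [0.4964, 0.1624, 0.1515]
orientation: [-2.222, -2.219, 0.003]
wrist_force: [-0.2, -0.3, 0.7]
gripper_width: 0.003
gripper_force: 0.0
time_s: 2.28
tcp_pos: [0.4977, 0.1629, 0.1385]
orientation: [2.219, 2.22, 0.003]
wrist_force: [0.4, -1.0, 6.5]
gripper_width: -0.0
gripper_force: 2.9
```

```bash
python3 -m inch '[0,0,1,0,0,0,1,0,0,0,1,0,0,0,0,0,0,0,0,0]'
```

```text
time_s: 2.7
tcp_pos: [0.4978, 0.163, 0.1373]
orientation: [2.219, 2.22, 0.004]
wrist_force: [-1.7, -2.4, 16.7]
gripper_width: 0.006
gripper_force: 8.7
```

16.7 N with the tip at 0.137 means it's on the stop. I'll release and move over the detector.

```bash
python3 -m inch '[0,0,0,0,0,0,-5,0,0,0,-10,0,0,0,-20,0,0,0,-30,0,0,0,-27,0,0,0,0,0]'
python3 - <<'E'
from h import *
c=imaging.camera("wrist");K=np.array([[c["fx"],0,c["cx"]],[0,c["fy"],c["cy"]],[0,0,1.]])
d=c["depth"];v,u=np.mgrid[:420,:560]
n=cv2.fisheye.undistortPoints(np.stack([u,v],-1).reshape(-1,1,2).astype(float),K,np.zeros(4)).reshape(420,560,2)
w=(np.dstack([n,np.ones((420,560))])*d[...,None]-np.array(c["tvec"]).ravel())@R(c)
q=w[(abs(w[...,0]-.496)<.012)&(abs(w[...,1]-.166)<.01)&(w[...,2]<.17)&(w[...,2]>.12)];print("cap z",len(q),np.median(q,0))
E
python3 -m inch '[10,1,0,0,12,1,0,0,12,1,0,0,12,1,0,0,12,1,0,0,12,1,0,0,12,1,0,0,12,1,0,0,10,0.5,0,0,4,0,0,0]' 1
python3 -m inch '[0,0,0,0,0,0,0,0]'
```

```text
time_s: 3.28
tcp_pos: [0.4993, 0.1638, 0.2315]
orientation: [2.217, 2.218, 0.012]
wrist_force: [0.4, 0.4, 0.0]
gripper_width: 0.006
gripper_force: 0.0
cap z 826 [0.49598426 0.16737493 0.14658137]
time_s: 4.17
tcp_pos: [0.5051, 0.2728, 0.2265]
orientation: [-2.22, -2.223, -0.001]
wrist_force: [0.5, -0.7, 0.2]
gripper_width: 0.683
gripper_force: 0.0
time_s: 4.33
tcp_pos: [0.5048, 0.271, 0.2265]
orientation: [2.221, 2.222, -0.001]
wrist_force: [0.0, -0.4, -0.9]
gripper_width: 0.834
gripper_force: 0.0
```

The cap is back up at 0.1466 and the TCP is centred over the detector. I'll lower and grip.

```bash
python3 -m inch '[0,1.5,0,0,0,0,0,0,0,0,15,0,0,0,20,0,0,0,15,0,0,0,10,0,0,0,5,0,0,0,0,0]' 1
python3 -m inch '[0,0,0,0,0,0,0,0,0,0,0,0,0,0,0,0,0,0,0,0,0,0,0,0,0,0,0,0,0,0,0,0]' -1 25
```

```text
time_s: 5.0
tcp_pos: [0.506, 0.2705, 0.1606]
orientation: [-2.221, -2.22, 0.003]
wrist_force: [0.6, 0.4, -1.4]
gripper_width: 1.0
gripper_force: 0.0
time_s: 5.67
tcp_pos: [0.5065, 0.271, 0.1616]
orientation: [2.221, 2.221, 0.0]
wrist_force: [-0.1, 0.2, 0.5]
gripper_width: 0.478
gripper_force: 0.0
```

```bash
python3 -m inch '[0,0,0,0,0,0,-4,0,0,0,-8,0,0,0,-8,0,0,0,-10,0,0,0,-10,0,0,0,-10,0,0,0,0,0]'
python3 - <<'E'
from h import *
for n in("side",):
    c=imaging.camera(n);save("g1.png",cv2.resize(c["img"][190:340,170:330],None,fx=3.5,fy=3.5))
E
```

```text
time_s: 6.33
tcp_pos: [0.5081, 0.2716, 0.2145]
orientation: [2.22, 2.22, 0.008]
wrist_force: [0.0, -0.0, -1.9]
gripper_width: 0.339
gripper_force: 25.0
```

View pics/g1.png

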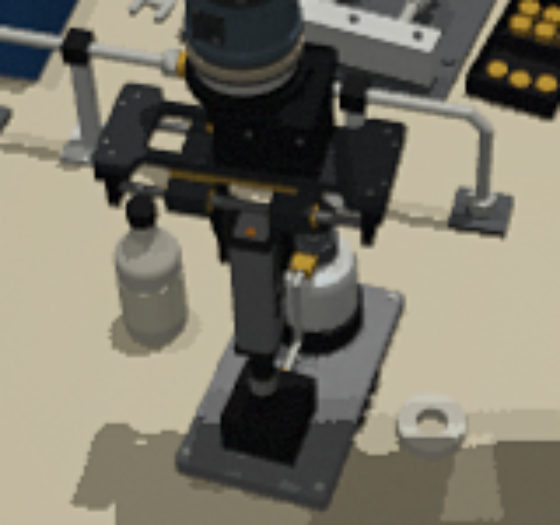

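The detector is held and coming out of the cup; in the crop, the neck at (265,372) is above the cup mouth. I'll raise it clear and measure how it sits in the hand.

```bash
python3 -m inch '[0,0,-12,0,0,0,-15,0,0,0,-18,0,0,0,-18,0,0,0,-18,0,0,0,-18,0,0,0,-12,0,0,0,-6,0,0,0,0,0,0,0,0,0]'
python3 - <<'E'
from h import *
import pickle
ims=[]
for n in("side","scene","wrist"):
    c=imaging.camera(n);pickle.dump(c,open(n+"3.pkl","wb"))
    s=readout.state()["tcp_pos"]
    if n!="wrist":
        p=R(c)@(np.array(s)-[0,0,.09])+np.array(c["tvec"]).ravel();u,v=int(c["fx"]*p[0]/p[2]+c["cx"]),int(c["fy"]*p[1]/p[2]+c["cy"]);print(n,u,v)
        u0=max(u-45,0);v0=max(v-55,0);print(u0,v0)
        ims.append(cv2.resize(c["img"][v0:v0+110,u0:u0+90],(390,477),interpolation=2))
        w=cloud(c);q=w[np.linalg.norm(w[...,:2]-s[:2],axis=-1)<.04];q=q[(q[:,2]<.33)&(q[:,2]>.1)]
        for z in np.arange(.12,.32,.01):
            r=q[abs(q[:,2]-z)<.005]
            if len(r):print(round(z,3),len(r),(r.min(0)[:2]*1000).round(1),(r.max(0)[:2]*1000).round(1))
        print(n,"zmin",np.sort(q[:,2])[:5])
save("held.png",np.hstack(ims));print(s)
E
```

```text
time_s: 7.22
tcp_pos: [0.506, 0.2709, 0.3279]
orientation: [-2.221, -2.221, 0.002]
wrist_force: [0.4, -0.3, -3.3]
gripper_width: 0.341
gripper_force: 25.0
side 243 257
198 202
0.19 15 [495.7 270.6] [516.3 282.8]
0.2 27 [495.4 263.1] [516.  282.4]
0.21 19 [496.9 272. ] [515.4 282.7]
0.22 24 [497.3 272. ] [514.  283.4]
0.23 13 [498.3 277.1] [513.  283.7]
0.24 5 [495.3 287.1] [519.1 289.6]
0.25 51 [489.9 255.7] [521.5 293.4]
0.26 41 [490.2 265.1] [518.  292.6]
0.27 45 [489.9 264. ] [521.3 292.2]
0.28 45 [489.9 261.5] [519.  292.6]
0.29 57 [489.  262.9] [518.2 293.9]
0.3 44 [489.1 260.9] [518.8 292.6]
0.31 48 [489.7 260.2] [520.3 292.7]
side zmin [0.1888948  0.18978828 0.19121703 0.1912659  0.19155321]
scene 371 167
326 112
0.19 12 [504.4 262. ] [517.9 277.7]
0.2 18 [503.5 261.7] [519.2 277.2]
0.21 16 [502.  262.3] [517.1 275.9]
0.22 15 [503.4 262.3] [516.6 274.2]
0.23 8 [511.  261.7] [520.3 271.2]
0.24 6 [519.3 253.5] [522.3 274.9]
0.25 48 [493.  251.1] [524.7 289.3]
0.26 42 [495.6 251.9] [524.5 286.5]
0.27 40 [495.6 251.8] [523.8 290.4]
0.28 42 [496.1 252. ] [524.5 287. ]
0.29 45 [496.1 251.6] [524.6 289.5]
0.3 47 [496.  251.2] [524.6 288.8]
0.31 45 [495.5 251.9] [524.  289.1]
scene zmin [0.18636408 0.18908972 0.18913166 0.18920725 0.1895868 ]
[0.50572361 0.27078207 0.32711171]
```

View pics/held.png

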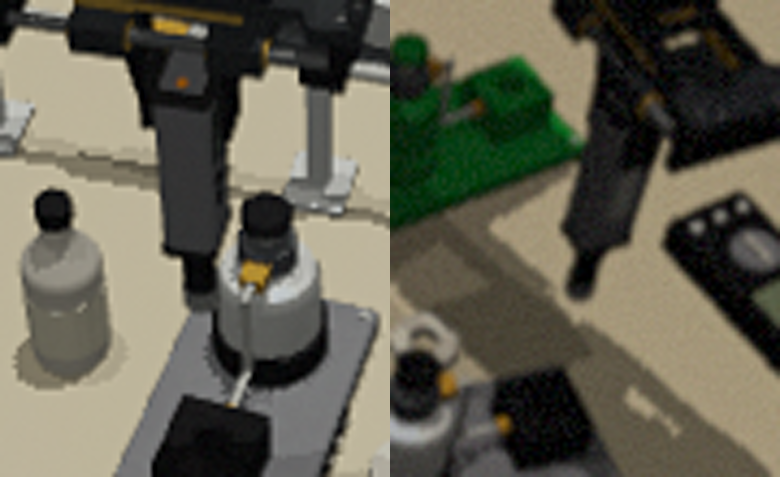

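The detector hangs upright. Its tip is at z≈0.188 with the TCP at 0.3275, so the offset is about 139.5 mm, and it's centred under the TCP. I'll carry it over the vent line (0.133) to just beyond the union so the wrist camera sees the union freely.

```bash
python3 -m inch '[-8,0,0,0,-16,1,0,0,-24,2,0,0,-32,3,0,0,-34,3,0,0,-34,3,0,0,-34,3,0,0,-34,3,0,0,-34,3,0,0,-34,3,0,0]'
python3 -m inch '[-34,3,0,0,-34,3,0,0,-34,3,0,0,-34,3,0,0,-34,3,0,0,-34,3,0,0,-32,3,0,0,-24,2,0,0,-16,1,0,0,-8,0,0,0]'
python3 -m inch '[0,0,0,0,0,0,0,0,0,0,0,0]'
python3 - <<'E'
from h import *
import pickle
c=imaging.camera("wrist");pickle.dump(c,open("w4.pkl","wb"));save("w4.png",c["img"])
E
```

```text
time_s: 8.2
tcp_pos: [0.5298, -0.015, 0.3281]
orientation: [-2.221, -2.221, 0.001]
wrist_force: [0.9, 0.7, -2.2]
gripper_width: 0.343
gripper_force: 25.0
time_s: 9.03
tcp_pos: [0.5539, -0.2995, 0.3276]
orientation: [-2.223, -2.218, 0.001]
wrist_force: [0.9, -0.5, -1.7]
gripper_width: 0.338
gripper_force: 25.0
time_s: 9.28
tcp_pos: [0.5543, -0.2952, 0.3285]
orientation: [-2.219, -2.222, -0.001]
wrist_force: [-0.2, 1.3, -2.2]
gripper_width: 0.346
gripper_force: 25.0
```

View pics/w4.png

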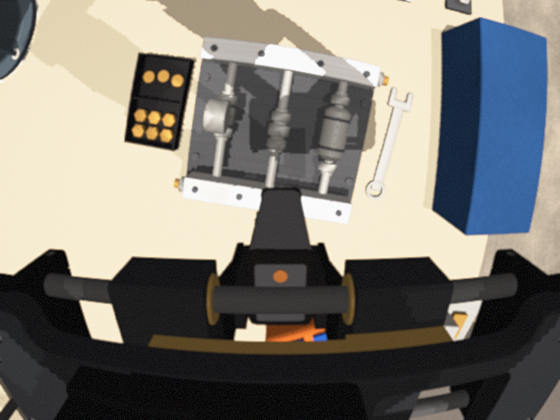

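The wrist view shows the union clear of the detector at about (278,129), the filter at (334,130), the gauge at (215,112) and the detector at (282,190–330). I'll enlarge the union.

```bash
python3 - <<'E'
from h import *
import pickle
c=pickle.load(open("w4.pkl","rb"))
save("w4c.png",cv2.resize(c["img"][90:170,240:320],None,fx=7,fy=7,interpolation=2))
for p in [(278,129),(279,105),(277,155)]: print(p,wray(c,p,.062)[0])
E
```

```text
(278, 129) [ 0.55096286 -0.24006817  0.062     ]
(279, 105) [ 0.55224166 -0.2084095   0.062     ]
(277, 155) [ 0.54964547 -0.27468574  0.062     ]
```

View pics/w4c.png

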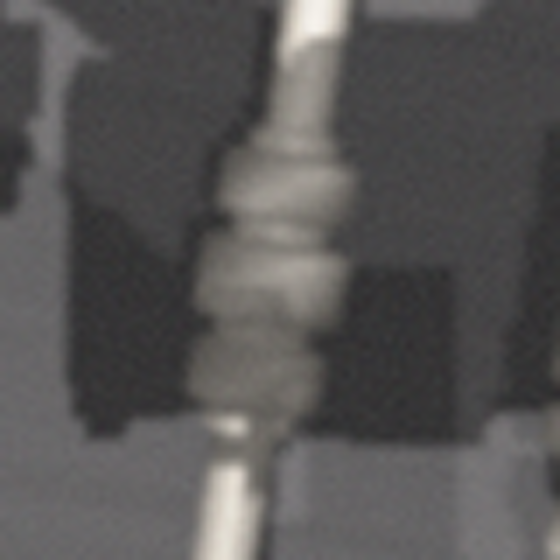

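```bash
python3 -m inch '[6,-0.5,0,0,10,-0.5,0,0,12,-0.5,0,0,12,-0.5,0,0,10,-0.5,0,0,6,0,0,0,0,0,0,0,0,0,0,0,0,0,0,0]'
python3 -m inch '[0,0,8,0,0,0,14,0,0,0,18,0,0,0,18,0,0,0,14,0,0,0,10,0,0,0,5,0,0,0,0,0,0,0,0,0]'
python3 - <<'E'
from h import *
import time
P=[]
for n in("wrist","wrist","wrist","scene","side"):
    c=imaging.camera(n);P.append(readout.state()["tcp_pos"])
print(np.mean(P,0),np.std(P,0))
E
```

```text
time_s: 10.08
tcp_pos: [0.5522, -0.2413, 0.3287]
orientation: [2.221, 2.221, -0.0]
wrist_force: [0.2, 0.1, -2.6]
gripper_width: 0.34
gripper_force: 25.0
time_s: 10.83
tcp_pos: [0.5522, -0.2414, 0.2417]
orientation: [2.221, 2.221, 0.0]
wrist_force: [0.2, 0.4, -1.8]
gripper_width: 0.344
gripper_force: 25.0
[ 0.55256352 -0.2414183   0.24251668] [7.21637651e-05 1.04111850e-04 1.42459874e-04]
```

```bash
python3 -m inch '[1.4,-1,0,0,0,0,6,0,0,0,8,0,0,0,7,0,0,0,4,0,0,0,1,0,0,0,0,0,0,0,0,0]'
python3 - <<'E'
from h import *
ims=[]
for n,(u,v) in dict(scene=(210,262),side=(262,178)).items():
    c=imaging.camera(n);s=np.array(readout.state()["tcp_pos"]);w=cloud(c)
    ims.append(cv2.resize(c["img"][v-40:v+40,u-32:u+32],(390,487),interpolation=2))
    q=w[np.linalg.norm(w[...,:2]-s[:2],axis=-1)<.02];q=q[(q[:,2]<.2)&(q[:,2]>.04)]
    for z in np.arange(.052,.17,.006):
        r=q[abs(q[:,2]-z)<.003]
        if len(r):print(n,round(z,3),len(r),(r.min(0)[:2]*1000).round(1),(r.max(0)[:2]*1000).round(1))
print(s);save("n1.png",np.hstack(ims))
E
```

```text
time_s: 11.75
tcp_pos: [0.5511, -0.2397, 0.2154]
orientation: [-2.221, -2.221, 0.0]
wrist_force: [0.2, 0.0, -2.6]
gripper_width: 0.344
gripper_force: 25.0
scene 0.052 17 [ 552.9 -255.2] [ 566.6 -227.2]
scene 0.058 47 [ 543.4 -259.7] [ 565.  -220.2]
scene 0.064 18 [ 546.3 -257.9] [ 562.2 -222.1]
scene 0.07 1 [ 559.2 -243. ] [ 559.2 -243. ]
scene 0.076 6 [ 557.8 -244.8] [ 561.4 -230.1]
scene 0.082 5 [ 557.3 -242.2] [ 565.1 -229.3]
scene 0.088 11 [ 553.3 -247.4] [ 562.5 -228.5]
scene 0.094 5 [ 560.7 -243.1] [ 562.8 -234.6]
scene 0.1 10 [ 554.3 -246.5] [ 562.5 -228.7]
scene 0.106 5 [ 560.  -243.9] [ 562.4 -232.2]
scene 0.112 6 [ 559.  -245.6] [ 562.  -231.4]
scene 0.118 5 [ 562.3 -244.8] [ 563.6 -233.9]
scene 0.13 3 [ 566.8 -247.2] [ 568.3 -230.7]
scene 0.136 13 [ 565.3 -253.7] [ 569.1 -229.9]
scene 0.142 12 [ 566.  -250.4] [ 569.4 -228.4]
scene 0.148 8 [ 566.5 -249.6] [ 568.  -230.9]
scene 0.154 11 [ 565.2 -248.7] [ 568.5 -230.2]
scene 0.16 9 [ 565.2 -250.3] [ 568.3 -226.2]
side 0.052 9 [ 537.8 -240.8] [ 562.7 -223.8]
side 0.058 18 [ 536.  -253.7] [ 559.1 -231. ]
side 0.064 20 [ 539.2 -255.1] [ 559.7 -220.4]
side 0.07 1 [ 542.6 -242.2] [ 542.6 -242.2]
side 0.076 2 [ 550.2 -232.9] [ 557.3 -230.9]
side 0.082 10 [ 541.2 -236.1] [ 558.  -227.3]
side 0.088 10 [ 541.8 -240.2] [ 553.4 -227.3]
side 0.094 9 [ 541.4 -241.8] [ 557.9 -229.4]
side 0.1 6 [ 542.1 -240.6] [ 557.4 -229.3]
side 0.106 10 [ 541.2 -236.1] [ 557.5 -225.8]
side 0.112 8 [ 541.9 -239.5] [ 553.9 -227.9]
side 0.118 7 [ 540.9 -236.2] [ 557.1 -227.8]
side 0.124 4 [ 543.1 -231.4] [ 556.5 -226.1]
side 0.13 3 [ 545.4 -225.2] [ 558.3 -224.7]
side 0.136 5 [ 535.9 -227. ] [ 561.6 -221.5]
side 0.142 10 [ 535.1 -249.1] [ 560.9 -221.1]
side 0.148 7 [ 535.5 -240.8] [ 565.6 -221.9]
side 0.154 8 [ 535.2 -242.2] [ 564.6 -220.1]
side 0.16 10 [ 536.3 -246.4] [ 560.9 -220.8]
side 0.166 8 [ 536.3 -245. ] [ 564.7 -221.5]
[ 0.55124951 -0.23976536  0.2158483 ]
```

View pics/n1.png

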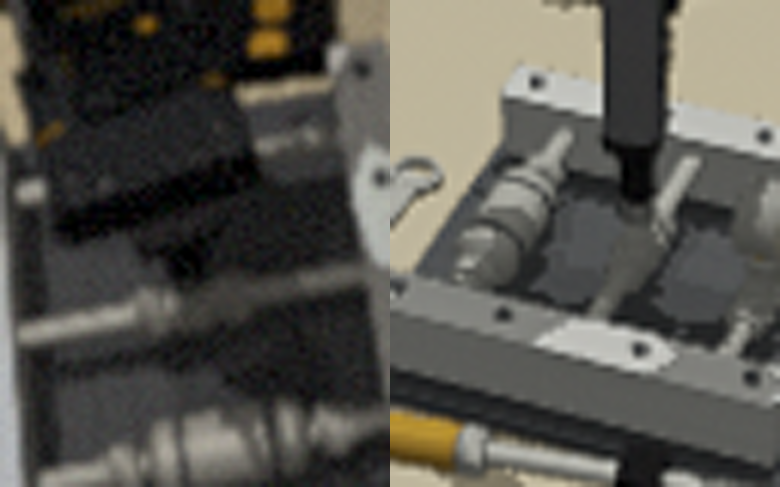

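The nose (side crop, 635,210) hangs over the union with its tip at about 0.076. In the side view the nose x range is 541–557 and the hexagon's is 536–560, so they agree to about 1 mm. I'll lower the last 4 mm and settle.

```bash
python3 -m inch '[0,0,2,0,0,0,1.5,0,0,0,0.5,0,0,0,0,0,0,0,0,0,0,0,0,0,0,0,0,0,0,0,0,0,0,0,0,0,0,0,0,0]'
python3 - <<'E'
from h import *
P=[]
for n in["wrist"]*4: imaging.camera(n);s=readout.state();P.append(s["tcp_pos"])
print(np.mean(P,0),s["wrist_force"],np.abs(s["joint_vel"]).max())
E
```

```text
time_s: 12.68
tcp_pos: [0.551, -0.2396, 0.2116]
orientation: [2.221, 2.221, 0.0]
wrist_force: [0.1, -0.8, -2.2]
gripper_width: 0.342
gripper_force: 25.0
[ 0.55098333 -0.23957359  0.21157011] [-0.23163716  0.14677033 -2.90014984] 0.0024698095326296096
```

```bash
python3 -c "
from rig import job; print(job.hand_in())"
```

```text
the job is handed in; nothing more can be done
None
```

I pushed the plunger to its stop and it sprang back. The detector is now held still and upright, its nose tip about 10 mm (±2 mm) above the union and centred to about 1–2 mm by camera. The job is handed in at about 13 s; no verdict came back.

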